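# Ready the finishing oil: rod into the pot, safety cap off

## Robot

A 6-joint arm with a two-finger parallel gripper is mounted at the origin on the work surface. World frame = base frame: x ahead of the robot, y to its left, z up, the work surface at z = 0. Lengths are in m, angles in rad, forces in N, time in s.
With the tool pointing down it reaches from about 0.225 to 0.875 m from the base axis. Payload 3.4 kg.
Tool frame: the origin (TCP) lies between the finger pads; the fingertips stand 19 mm ahead of it and the grasp point (between the pads) is the TCP; z points along the fingers, y is the line along which they close (so a half turn about z gives the same grasp; the last joint's range is limited). The gripper opens to 85 mm and grips with 20 to 120 N. Pads are 22 mm wide; open, the fingers measure 114 mm over their backs; the gripper's body (76 mm by 85 mm) begins 54 mm behind the grasp point. The pads swing forward as they close: fully open they stand 13 mm farther back than shut.
Start: joints at [1.073, 0.276, 1.505, -0, 1.361, -0.121], TCP at [0.212, 0.535, 0.25] pointing down, gripper open.
Joint ranges: [-2.89, 2.89], [-0.75, 2.08], [0.22, 2.7], [-1.18, 4.32], [0.11, 2.71], [-2.7, 2.7]. Speed limits (rad/s): [2.57, 2.57, 3.14, 3.14, 3.14, 3.14].

## Interface

Orientations are given as a unit quaternion [w, x, y, z].
In Python, from rig import get_state, imaging, ticket gives the robot as it stands. The module is installed in compiled form; this text tells all that it offers.
- The arm moves only by the shell command python3 -m inch 'ROWS' [FORCE]. ROWS is JSON, a list of rows, each an object with "claw": the opening, from -1 (shut) to 1 (fully open); "travel": the shift along the world's x, y, z in units of 200 mm (1.0 is 200 mm), a list of three; "turn": the turn about the world's z in units of 180 degrees (1.0 is 180 degrees). A call has 1 to 5 rows; each row is the pose to reach, as a shift and turn from the pose commanded when the call began, turning the shorter way round; what a row does not reach only later rows make up. A row lasts 1/10 s, in which the tool goes at most 50 mm and 8.59 degrees, less where a joint would pass 70% of its speed; a pose out of reach is approached as far as the arm can. A call with a number of a shift or a turn outside -1 to 1 is refused whole. A call with a gripper value outside its range is refused whole. The fingers move at their own pace and stop on an object; FORCE is the grip in N (left out, the last holds). Time passes only in rows, so rows that repeat a pose let the fingers close. It gives the time, the measured TCP pose, the force, the opening and the grip force at its end, in the units of the state.
- get_state(): the state, without advancing time (a new reading comes with each control period).
- imaging.get_image(name): name is "scene" or "top"; returns the picture (384x512x3 uint8, red, green, blue); there is no depth.
- imaging.camera_params(name): a dict with "camera_matrix" (3x3 intrinsics, pixels), "cam_to_world" (4x4, takes a point from camera to world coordinates). Camera axes: x right, y down, z forward; pixel columns grow to the right and rows downward; lengths in m; the calibration is good to about 2 mm. A picture is of the moment at which its call begins. camera_params takes no time and is no camera call.
- ticket.sign_off(): hands the job in; it is judged then, once.
The state is a dict: "clock": time; "qpos": joint angles; "qd": joint speeds; "effort": joint torques, N m; "position": TCP position; "ee_rot": TCP orientation; "contact_force": force on the tool from outside, world axes, zero at the start; "moment": the same for the moment, N m; "width": finger opening in m; "gripper_force": force on a finger pad.
Only numpy, scipy, OpenCV 4.12 (cv2) and the standard library are available. Lean on these libraries where they do the work, as an engineer would, in place of code of your own. Each camera call takes 0.05 s, during which the arm holds its last target. There are 200 camera calls.

## Task

Get ready to mix oil for the board: pull the stirring rod up out of the tool rack and stand it in the mixing pot, lowering its foot close to the pot's bottom before you let go of it. Then open the oil bottle: press its push-and-turn safety cap down, twist it anticlockwise while it is down, and lift it off. Finish while still holding the cap level, a few centimetres clear straight above the open bottle; keep the pot upright and leave the other tools where they are.

Things in the scene. Friction and masses are not known exactly. Their poses are not given: they have to be found in the camera images.
- rod: Stirring rod, a plain light-wood round rod, 14 mm in diameter, 180 mm long, about 30 g. It stands in one of the two holes of the rack, foot 15 mm above the bench, leaning at most about 6 degrees. Origin: centre of its foot (lower end); z along the rod to its upper end.
- rack: Tool rack, a wooden block fixed to the bench, 60 mm (x) by 170 mm (y) by 70 mm high, with two round holes 18 mm wide and 55 mm deep at y = -45 and +45 mm. One hole holds the rod, the other the nut driver. Origin: centre of its underside.
- driver: Nut driver in the rack's other hole: steel shaft and a bulging dark-wood handle up to 30 mm thick, top about 165 mm above the bench. Leave it. Origin: its lower end; z along it.
- pot: Loose mixing pot, white glazed straight round pot, 62 mm outside, 54 mm inside, 90 mm high, floor 8 mm thick, about 0.45 kg, open at the top. Origin: centre of its underside, z up. The rod leans on its rim once let go.
- pot_floor (a point): Centre of the pot's inner floor, 8 mm above its underside, 82 mm below its rim.
- bottle: Amber oil bottle fast in a wooden block (110 x 110 x 40 mm) that is fixed to the bench; it cannot move. Bottle 72 mm in diameter, its shoulder slopes from 75 mm above the bench (72 mm wide) to the 30 mm neck at 103 mm. Neck rim at 136 mm. Origin: centre of the block's underside, z up along the bottle's axis.
- mouth (a point): Centre of the neck's rim, 136 mm above the bottle's origin.
- cap: White push-and-turn safety cap, round with 16 flats (one square to its x axis), 54 mm across flats, 56 mm over the ribs, 28 mm high, 30 g. Origin: centre of its underside, 118 mm above the bottle's origin while locked; z up. Locked, its x lies along the bottle's x, within 6 degrees, and it will not turn clockwise or lift.
- cap_top (a point): Centre of the cap's top face, 28 mm above its underside. A spring of 8 N, rising to 10 N, pushes the cap up. Pressed down at least 3 mm (it bottoms out at 6 mm) it turns anticlockwise seen from above. From 40 to 80 degrees of turn it is free and lifts straight off (60 is the middle, a stop lies past 80).
- square: Try square lying on the bench, dark-wood stock 120 x 30 x 16 mm and a steel blade. Leave it. Origin: underside of the stock's middle.
- chisel: Chisel lying on the bench, 215 mm long, 26 mm thick. Leave it. Origin: on the bench under its middle.
Not all that is in view belongs to the job. What is shaped like the bottle but green or purple is not meant.

How it is judged:
By the outcome, as a careful person would: the job done as asked, in the order asked, and still so for the second after the job is handed in, while the arm keeps its last pose, push and grip.
It also fails if it takes over 61 s, if anything falls off the work surface, if the arm or the gripper's body presses on something with over 40 N, if the wrist force passes 120 N, or if a joint passes its speed limit or range.

## Working session

There is one attempt and no reset: what is moved stays moved. The work goes in short steps, Python scripts to look and compute and a shell command to move; the robot and the scene stay as the last step left them, time stands still between calls to the robot, and variables do not carry over. Pictures are saved under pics/ and viewed, at most 10 in all, crops included, and the job is handed in when it is done.

```bash
mkdir -p pics; python3 - <<'E'
from rig import get_state, imaging
import cv2,numpy as np
s=get_state();print({k:np.round(v,3).tolist() for k,v in s.items()})
for n in("scene","top"):
    im=imaging.get_image(n);cv2.imwrite(f"pics/{n}0.png",im[...,::-1]);p=imaging.camera_params(n)
    print(n,np.round(p["camera_matrix"],1).tolist(),np.round(p["cam_to_world"],3).tolist())
E
```

```text
{'clock': 0.0, 'qpos': [1.073, 0.277, 1.506, 0.0, 1.361, -0.121], 'qd': [0.002, 0.002, -0.001, -0.001, -0.001, 0.001], 'effort': [0.0, -41.678, -24.58, -0.0, 0.011, 0.0], 'position': [0.211, 0.534, 0.249], 'ee_rot': [-0.0, 0.187, 0.982, -0.001], 'contact_force': [-0.464, -0.383, -0.571], 'moment': [-0.063, -0.001, 0.016], 'gripper_force': 0.0, 'width': 0.086}
scene [[372.3, 0.0, 247.1], [0.0, 372.3, 192.2], [0.0, 0.0, 1.0]] [[-0.299, 0.568, -0.767, 1.12], [0.954, 0.162, -0.252, 0.176], [-0.019, -0.807, -0.59, 0.56], [0.0, 0.0, 0.0, 1.0]]
top [[495.6, 0.0, 257.2], [0.0, 495.6, 195.0], [0.0, 0.0, 1.0]] [[0.02, -0.99, 0.142, 0.324], [-1.0, -0.019, 0.01, -0.032], [-0.008, -0.143, -0.99, 1.431], [0.0, 0.0, 0.0, 1.0]]
```

View pics/scene0.png

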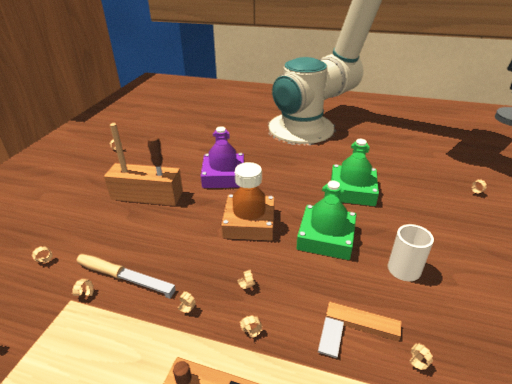

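View pics/top0.png

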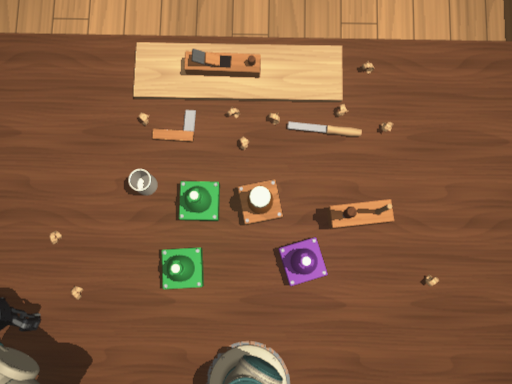

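The scene view shows the rod at (115,125)-(124,170), the driver at (155,150), the cap at (248,176) and the pot at (410,253). The top view shows the pot at (141,180), the cap at (260,197), the rack at (361,214) with the rod end near (385,209), and the bottle block at (260,202).

```bash
cat > h.py <<'E'
import cv2,numpy as np
from rig import get_state, imaging
def ray(n,u,v):
    p=imaging.camera_params(n);K=p["camera_matrix"];T=np.array(p["cam_to_world"])
    d=T[:3,:3]@np.linalg.solve(K,[u,v,1.]);return T[:3,3],d
def onz(n,u,v,z):
    o,d=ray(n,u,v);return o+d*(z-o[2])/d[2]
def tri(a,b):
    (o1,d1),(o2,d2)=ray("scene",*a),ray("top",*b)
    t=np.linalg.lstsq(np.c_[d1,-d2],o2-o1,rcond=None)[0]
    p,q=o1+t[0]*d1,o2+t[1]*d2;return (p+q)/2,np.linalg.norm(p-q)
def proj(n,P):
    p=imaging.camera_params(n);T=np.linalg.inv(p["cam_to_world"]);c=T[:3,:3]@np.array(P)+T[:3,3];q=p["camera_matrix"]@c;return q[:2]/q[2]
def crop(im,x,y,w,h,k):
    return cv2.resize(im[y:y+h,x:x+w],None,fx=k,fy=k,interpolation=cv2.INTER_CUBIC)
E
python3 - <<'E'
from h import *
s=cv2.imread("pics/scene0.png");t=cv2.imread("pics/top0.png")
a=crop(s,95,115,100,75,4);b=crop(t,320,190,100,75,4);c=crop(t,115,155,100,75,4);d=crop(t,225,165,100,75,4)
cv2.imwrite("pics/m1.png",np.vstack([np.hstack([a,b]),np.hstack([c,d])]))
# block corners/white blobs
for n,im in(("scene",s),("top",t)):
    hsv=cv2.cvtColor(im,cv2.COLOR_BGR2HSV)
    m=((hsv[...,1]<50)&(hsv[...,2]>140)).astype(np.uint8)
    for c in cv2.findContours(m,0,2)[0]:
        if cv2.contourArea(c)>100: print(n,cv2.boundingRect(c),np.round(cv2.fitEllipse(c),1) if 0 else cv2.minEnclosingCircle(c))
    m=((hsv[...,0]>6)&(hsv[...,0]<16)&(hsv[...,1]>130)&(hsv[...,2]>100)).astype(np.uint8)
    for c in cv2.findContours(m,0,2)[0]:
        if cv2.contourArea(c)>300: print(n,"wood",cv2.minAreaRect(c))
E
```

```text
scene (319, 318, 24, 39) ((331.5, 337.0), 19.780139923095703)
scene (118, 269, 57, 24) ((146.0, 280.0), 28.443023681640625)
scene (390, 225, 44, 50) ((409.9939880371094, 251.42369079589844), 27.291812896728516)
scene (235, 163, 26, 24) ((247.5, 174.5), 14.57748031616211)
scene (269, 115, 36, 26) ((287.0, 131.0), 19.235483169555664)
scene wood ((212.35076904296875, 381.6514892578125), (85.7594985961914, 25.654144287109375), 18.004159927368164)
scene wood ((418.49847412109375, 109.38689422607422), (190.54931640625, 31.352975845336914), 7.352379322052002)
scene wood ((255.49996948242188, 228.49996948242188), (510.99993896484375, 308.99993896484375), 0.0)
scene wood ((440.5, 18.0), (36.0, 141.0), 90.0)
scene wood ((302.5, 13.5), (27.0, 95.0), 90.0)
scene wood ((201.0, 11.5), (23.0, 104.0), 90.0)
scene wood ((59.72307586669922, 57.015384674072266), (119.36871337890625, 19.072521209716797), 74.29136657714844)
top (262, 354, 23, 30) ((273.5, 368.5), 17.902612686157227)
top (249, 186, 22, 21) ((259.50457763671875, 196.40411376953125), 10.51242446899414)
top (128, 169, 28, 22) ((142.0, 182.0), 14.4223051071167)
top (288, 122, 38, 10) ((306.5, 127.0), 18.927593231201172)
top (184, 110, 12, 21) ((189.5773468017578, 119.80387115478516), 10.755366325378418)
top wood ((255.49996948242188, 191.49996948242188), (510.99993896484375, 382.99993896484375), -0.0)
```

View pics/m1.png

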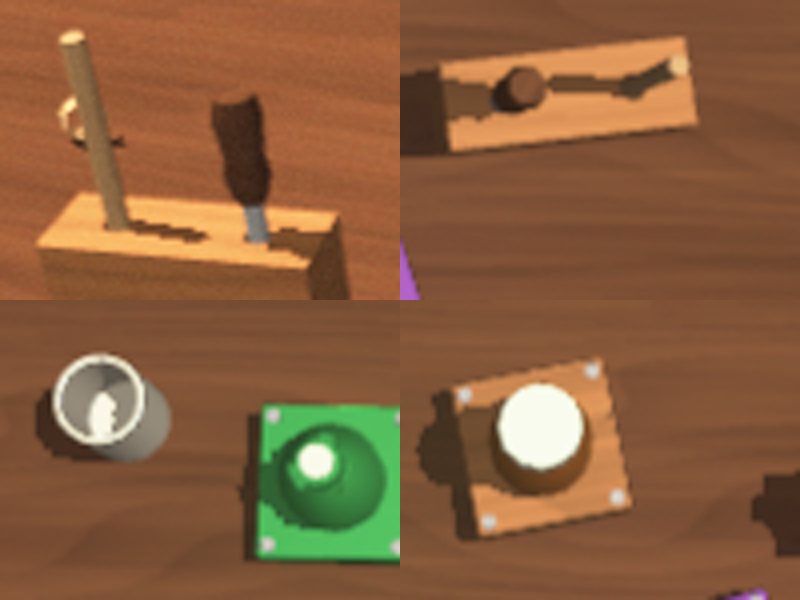

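The crops show the rod's upper end at scene (113,124.5) and top (389.5,206.2), with the rod entering its hole at scene (124,172). The pot rim centre is at top (140,179.5) and the cap centre at top (260,196.4). The rack top and bottle block corners are also clear.

```bash
python3 - <<'E'
from h import *
np.set_printoptions(precision=4,suppress=True)
C=lambda x,y,ox,oy:(ox+(x-.5*3)/4,oy+(y-1.5)/4)
rk=np.array([onz("top",*C(x-400,y,320,190),.07) for x,y in((440,63),(685,38),(697,125),(450,152))])
print("rack",rk.mean(0),rk.tolist()); 
d=(rk[1]+rk[2]-rk[0]-rk[3]);L=np.linalg.norm(d);d/=L;print(L/2,d)
print("holes",rk.mean(0)+.045*d,rk.mean(0)-.045*d)
print("rodtop",tri(C(72,38,95,115),C(278,65,320,190)))
print("rodbase",onz("scene",*C(116,226,95,115),.07))
bl=np.array([onz("top",*C(x-400,y-300,225,165),.04) for x,y in((455,388),(600,358),(632,507),(478,537))])
print("block",bl.mean(0)); e=bl[0]+bl[1]-bl[2]-bl[3]; print("x-ish deg",np.degrees(np.arctan2(e[1],e[0])),np.linalg.norm(e)/2)
f=bl[0]+bl[3]-bl[1]-bl[2];print("y-ish",np.degrees(np.arctan2(f[1],f[0])))
print("cap top",onz("top",259.7,196.5,.146), "tri",tri((247.7,171),(259.7,196.5)))
print("pot top",onz("top",*C(100,98,115,155),.09))
m=cv2.imread("pics/scene0.png")[215:285,380:445]
print("pot scene rim guess",onz("scene",413,236,.09), proj("scene",onz("top",*C(100,98,115,155),.09)))
print("cap proj scene",proj("scene",onz("top",259.7,196.5,.146)))
print(onz("top",182,268,.09),onz("top",199,200,.09),onz("top",305,261,.09))
E
```

```text
rack [ 0.4747 -0.3062  0.07  ] [[0.4947663147041731, -0.2181724264761306, 0.07000000000000006], [0.5154130162531416, -0.3873207774839865, 0.07000000000000006], [0.4552352587841775, -0.3944426742212015, 0.07000000000000006], [0.4333688620922997, -0.22498117295654046, 0.07000000000000006]]
0.17063410823898284 [ 0.1246 -0.9922  0.    ]
holes [ 0.4803 -0.3509  0.07  ] [ 0.4691 -0.2616  0.07  ]
rodtop (array([ 0.4804, -0.3496,  0.1939]), np.float64(0.0014162430925220876))
rodbase [ 0.4837 -0.3488  0.07  ]
block [ 0.5061 -0.0253  0.04  ]
x-ish deg 11.476888229827393 0.10806779911610534
y-ish 102.53593163573139
cap top [ 0.5052 -0.025   0.146 ] tri (array([ 0.5056, -0.0241,  0.141 ]), np.float64(0.0016569497828917447))
pot top [0.555  0.3065 0.09  ]
pot scene rim guess [0.5562 0.3063 0.09  ] [413.0874 235.5936]
cap proj scene [246.9401 168.7946]
[0.3156 0.1798 0.09  ] [0.5002 0.1409 0.09  ] [ 0.3408 -0.1494  0.09  ]
```

```bash
for i in 1; do
python3 -m inch '[{"claw":1,"travel":[0.269,-0.885,0],"turn":-0.068},{"claw":1,"travel":[0.269,-0.885,0],"turn":-0.068},{"claw":1,"travel":[0.269,-0.885,0],"turn":-0.068},{"claw":1,"travel":[0.269,-0.885,0],"turn":-0.068}]'
python3 -m inch '[{"claw":1,"travel":[0.269,-0.885,0],"turn":-0.068},{"claw":1,"travel":[0.269,-0.885,0],"turn":-0.068},{"claw":1,"travel":[0.269,-0.885,0],"turn":-0.068},{"claw":1,"travel":[0.269,-0.885,0],"turn":-0.068}]'
python3 -m inch '[{"claw":1,"travel":[0.269,-0.885,0],"turn":-0.068},{"claw":1,"travel":[0.269,-0.885,0],"turn":-0.068},{"claw":1,"travel":[0.269,-0.885,0],"turn":-0.068},{"claw":1,"travel":[0.269,-0.885,0],"turn":-0.068}]'
python3 -m inch '[{"claw":1,"travel":[0.269,-0.885,0],"turn":-0.068},{"claw":1,"travel":[0.269,-0.885,0],"turn":-0.068},{"claw":1,"travel":[0.269,-0.885,0],"turn":-0.068},{"claw":1,"travel":[0.269,-0.885,0],"turn":-0.068}]'
python3 -m inch '[{"claw":1,"travel":[0.269,-0.885,0],"turn":-0.068},{"claw":1,"travel":[0.269,-0.885,0],"turn":-0.068},{"claw":1,"travel":[0.269,-0.885,0],"turn":-0.068},{"claw":1,"travel":[0.269,-0.885,0],"turn":-0.068},{"claw":1,"travel":[0.269,-0.885,0],"turn":-0.068}]'
done
```

```text
clock: 0.5
position: [0.2651, 0.3547, 0.2498]
ee_rot: [0.0, 0.291, 0.957, -0.001]
contact_force: [0.5, 1.1, 0.5]
width: 0.0859
gripper_force: 0.0
clock: 0.9
position: [0.319, 0.1781, 0.2502]
ee_rot: [0.0, 0.392, 0.92, -0.0]
contact_force: [0.8, 0.9, -0.4]
width: 0.0855
gripper_force: 0.0
clock: 1.3
position: [0.3732, 0.0009, 0.2503]
ee_rot: [0.0, 0.488, 0.873, -0.0]
contact_force: [-0.2, 0.5, 0.7]
width: 0.0855
gripper_force: 0.0
clock: 1.7
position: [0.4272, -0.1765, 0.25]
ee_rot: [0.0, 0.578, 0.816, -0.0]
contact_force: [0.8, -0.4, -0.3]
width: 0.0854
gripper_force: 0.0
clock: 2.2
position: [0.4815, -0.3551, 0.2488]
ee_rot: [0.001, 0.663, 0.749, -0.001]
contact_force: [-0.5, 1.7, 0.1]
width: 0.0856
gripper_force: 0.0
```

```bash

python3 -m inch '[{"claw":1,"travel":[0,0.022,-0.25],"turn":0},{"claw":1,"travel":[0,0.022,-0.485],"turn":0},{"claw":1,"travel":[0,0.022,-0.485],"turn":0}]'
python3 -m inch '[{"claw":-1,"travel":[0,0,0],"turn":0},{"claw":-1,"travel":[0,0,0],"turn":0},{"claw":-1,"travel":[0,0,0],"turn":0},{"claw":-1,"travel":[0,0,0],"turn":0},{"claw":-1,"travel":[0,0,0],"turn":0}]' 40
python3 -m inch '[{"claw":-1,"travel":[0,0,0],"turn":0},{"claw":-1,"travel":[0,0,0],"turn":0},{"claw":-1,"travel":[0,0,0],"turn":0},{"claw":-1,"travel":[0,0,0],"turn":0}]' 40
python3 - <<'E'
from h import *
s=imaging.get_image("scene")[...,::-1];t=imaging.get_image("top")[...,::-1]
cv2.imwrite("pics/g1.png",np.hstack([crop(s,70,80,130,130,3),crop(t,310,140,130,130,3)]))
E
```

```text
clock: 2.5
position: [0.4762, -0.3414, 0.1469]
ee_rot: [-0.008, 0.661, 0.75, 0.0]
contact_force: [-1.8, 1.4, 0.4]
width: 0.0854
gripper_force: 0.0
clock: 3.0
position: [0.481, -0.3463, 0.1548]
ee_rot: [0.001, 0.661, 0.75, -0.0]
contact_force: [-2.9, 0.2, 11.1]
width: 0.0126
gripper_force: 40.5
clock: 3.4
position: [0.4809, -0.3465, 0.1548]
ee_rot: [0.001, 0.661, 0.75, -0.0]
contact_force: [-1.0, 0.2, 6.7]
width: 0.0128
gripper_force: 39.0
```

View pics/g1.png

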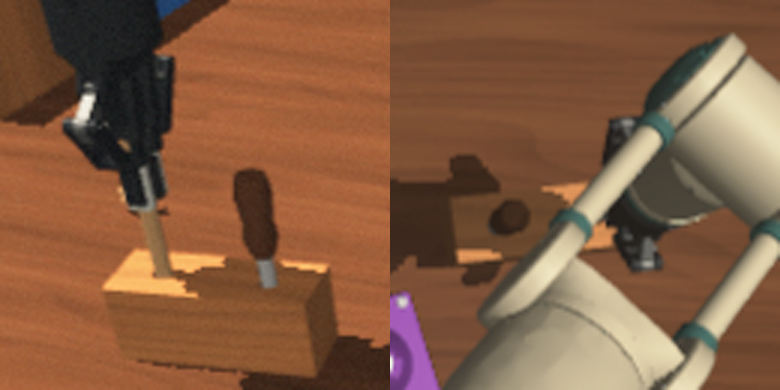

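The picture shows the rod gripped near its top by both pads (crop, about (148,185)), still standing in its hole, with the driver untouched. Now I lift it.

```bash

python3 -m inch '[{"claw":-1,"travel":[0,0,0.1],"turn":0},{"claw":-1,"travel":[0,0,0.2],"turn":0},{"claw":-1,"travel":[0,0,0.3],"turn":0},{"claw":-1,"travel":[0,0,0.5],"turn":0},{"claw":-1,"travel":[0,0,0.7],"turn":0}]'
python3 -m inch '[{"claw":-1,"travel":[0,0.1,0.2],"turn":0},{"claw":-1,"travel":[0,0.3,0.2],"turn":0},{"claw":-1,"travel":[0.02,0.52,0.2],"turn":0},{"claw":-1,"travel":[0.04,0.74,0.2],"turn":0},{"claw":-1,"travel":[0.08,0.95,0.2],"turn":0}]'
python3 -m inch '[{"claw":-1,"travel":[0.02,0.22,0],"turn":0},{"claw":-1,"travel":[0.04,0.44,0],"turn":0},{"claw":-1,"travel":[0.08,0.66,0],"turn":0},{"claw":-1,"travel":[0.1,0.85,0],"turn":0},{"claw":-1,"travel":[0.13,1,0],"turn":0}]'
python3 -m inch '[{"claw":-1,"travel":[0.05,0.22,0],"turn":0},{"claw":-1,"travel":[0.1,0.44,0],"turn":0},{"claw":-1,"travel":[0.13,0.66,0],"turn":0},{"claw":-1,"travel":[0.16,0.8,0],"turn":0},{"claw":-1,"travel":[0.16,0.9,0],"turn":0}]'
python3 -m inch '[{"claw":-1,"travel":[0,0.15,0],"turn":0},{"claw":-1,"travel":[0,0.3,0],"turn":0},{"claw":-1,"travel":[0,0.4,0],"turn":0},{"claw":-1,"travel":[0,0.4,0],"turn":0},{"claw":-1,"travel":[0,0.4,0],"turn":0}]'
python3 - <<'E'
from h import *
s=imaging.get_image("scene")[...,::-1];t=imaging.get_image("top")[...,::-1]
cv2.imwrite("pics/s2.png",s);cv2.imwrite("pics/t2.png",t)
print(get_state()["position"])
cv2.imwrite("pics/g2.png",np.hstack([crop(s,350,70,130,210,3),crop(t,80,80,130,210,3)])[:600])
E
```

```text
clock: 4.0
position: [0.4801, -0.3455, 0.2938]
ee_rot: [-0.001, 0.661, 0.75, 0.0]
contact_force: [0.4, -1.5, 0.3]
width: 0.013
gripper_force: 39.0
clock: 4.5
position: [0.496, -0.1541, 0.3335]
ee_rot: [0.0, 0.662, 0.75, 0.0]
contact_force: [0.4, 0.3, -0.4]
width: 0.0129
gripper_force: 39.1
clock: 5.0
position: [0.5221, 0.0465, 0.3334]
ee_rot: [-0.0, 0.661, 0.751, 0.0]
contact_force: [-0.2, -0.6, -0.4]
width: 0.0129
gripper_force: 39.1
clock: 5.5
position: [0.5549, 0.2265, 0.3327]
ee_rot: [-0.0, 0.661, 0.751, 0.0]
contact_force: [-0.1, -0.1, -1.1]
width: 0.0128
gripper_force: 39.1
clock: 6.0
position: [0.5545, 0.3038, 0.333]
ee_rot: [0.0, 0.661, 0.75, -0.001]
contact_force: [-0.1, 0.3, 0.2]
width: 0.0132
gripper_force: 39.1
[0.55464887 0.30303471 0.33334964]
```

View pics/g2.png

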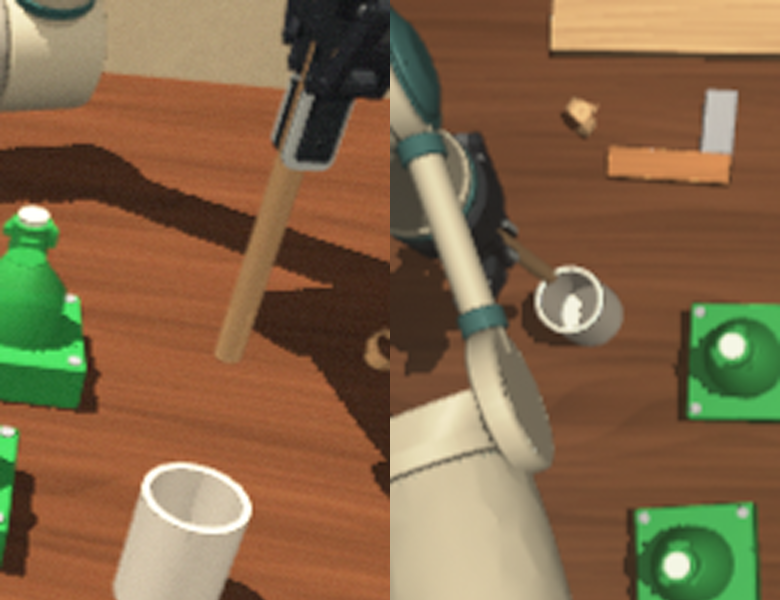

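Rod foot: scene pixel (426,188.5), top pixel (133.3,170.7). The pot is unmoved, with its rim centre at scene (415,236).

```bash
python3 - <<'E'
from h import *
print(tri((426.,188.5),(133.3,170.7)))
print("pot",onz("top",80+(570-390-1)/3,80+299/3,.09),onz("scene",350+195/3,70+497/3,.09))
print("predicted foot proj",proj("scene",[.5547,.303,.193]),proj("top",[.5547,.303,.193]))
E
```

```text
(array([0.5583584 , 0.29948867, 0.19628233]), np.float64(0.0048717398460020826))
pot [0.55351615 0.30634316 0.09      ] [0.55426928 0.30983401 0.09      ]
predicted foot proj [425.96922572 189.26311081] [131.19180484 172.22628098]
```

```bash

python3 -m inch '[{"claw":-1,"travel":[-0.005,0.027,-0.1],"turn":0},{"claw":-1,"travel":[-0.005,0.027,-0.2],"turn":0},{"claw":-1,"travel":[-0.005,0.027,-0.35],"turn":0},{"claw":-1,"travel":[-0.005,0.027,-0.5],"turn":0},{"claw":-1,"travel":[-0.005,0.027,-0.6],"turn":0}]'
python3 -m inch '[{"claw":-1,"travel":[0,0,-0.1],"turn":0},{"claw":-1,"travel":[0,0,-0.2],"turn":0},{"claw":-1,"travel":[0,0,-0.26],"turn":0},{"claw":-1,"travel":[0,0,-0.28],"turn":0},{"claw":-1,"travel":[0,0,-0.28],"turn":0}]'
python3 -m inch '[{"claw":-1,"travel":[0,0,-0.01],"turn":0},{"claw":-1,"travel":[0,0,-0.02],"turn":0},{"claw":-1,"travel":[0,0,-0.02],"turn":0}]'
python3 - <<'E'
from h import *
s=imaging.get_image("scene")[...,::-1];t=imaging.get_image("top")[...,::-1]
cv2.imwrite("pics/g3.png",np.hstack([crop(s,350,130,130,170,3),crop(t,80,110,130,170,3)]))
E
```

```text
clock: 6.6
position: [0.5529, 0.3077, 0.2114]
ee_rot: [-0.0, 0.662, 0.75, -0.001]
contact_force: [0.1, -0.2, -0.4]
width: 0.013
gripper_force: 39.1
clock: 7.1
position: [0.5537, 0.3089, 0.1573]
ee_rot: [0.0, 0.662, 0.75, -0.0]
contact_force: [-2.0, 0.2, -1.3]
width: 0.0132
gripper_force: 39.1
clock: 7.4
position: [0.5537, 0.3096, 0.1538]
ee_rot: [0.0, 0.661, 0.75, 0.0]
contact_force: [-0.5, 0.3, -0.4]
width: 0.0128
gripper_force: 39.1
```

View pics/g3.png

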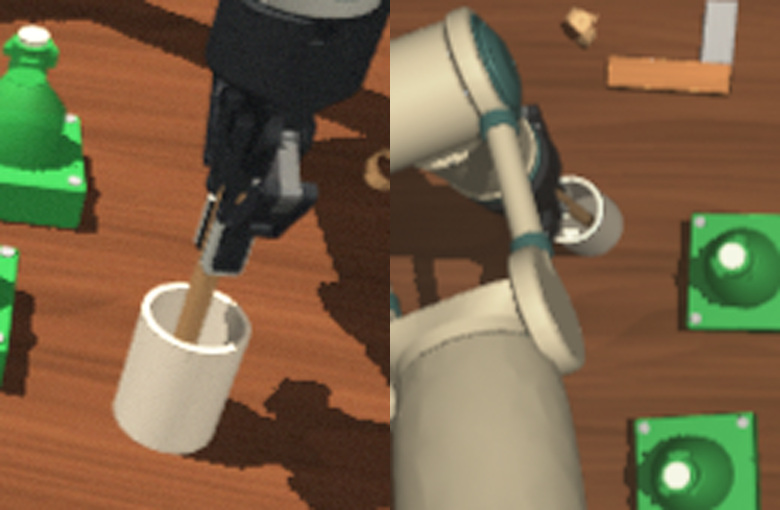

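The rod is inside the pot, centred, and the pot is upright. I lower it the last few millimetres and then release it.

```bash

python3 -m inch '[{"claw":-1,"travel":[0,0,-0.01],"turn":0},{"claw":-1,"travel":[0,0,-0.02],"turn":0},{"claw":-1,"travel":[0,0,-0.02],"turn":0}]'
python3 -m inch '[{"claw":-0.6,"travel":[0,0,0],"turn":0},{"claw":-0.5,"travel":[0,0,0],"turn":0},{"claw":-0.3,"travel":[0,0,0],"turn":0},{"claw":0,"travel":[0,0,0],"turn":0},{"claw":0.3,"travel":[0,0,0],"turn":0}]'
python3 -m inch '[{"claw":0.6,"travel":[0,0,0],"turn":0},{"claw":1,"travel":[0,0,0],"turn":0},{"claw":1,"travel":[0,0,0],"turn":0},{"claw":1,"travel":[0,0,0],"turn":0},{"claw":1,"travel":[0,0,0],"turn":0}]'
python3 -m inch '[{"claw":1,"travel":[0,0,0.08],"turn":0},{"claw":1,"travel":[0,0,0.2],"turn":0},{"claw":1,"travel":[0,0,0.35],"turn":0},{"claw":1,"travel":[0,0,0.55],"turn":0},{"claw":1,"travel":[0,0,0.7],"turn":0}]'
python3 - <<'E'
from h import *
s=imaging.get_image("scene")[...,::-1];t=imaging.get_image("top")[...,::-1]
cv2.imwrite("pics/g4.png",np.hstack([crop(s,350,130,130,170,3),crop(t,80,110,130,170,3)]))
E
```

```text
clock: 7.8
position: [0.5533, 0.3094, 0.1489]
ee_rot: [-0.0, 0.661, 0.75, -0.0]
contact_force: [-0.1, 0.3, -0.2]
width: 0.0125
gripper_force: 39.1
clock: 8.3
position: [0.5536, 0.3095, 0.1494]
ee_rot: [0.0, 0.661, 0.75, 0.0]
contact_force: [0.1, -0.0, -0.5]
width: 0.0546
gripper_force: 0.0
clock: 8.8
position: [0.5536, 0.3095, 0.1493]
ee_rot: [0.0, 0.661, 0.75, 0.0]
contact_force: [-0.6, -0.5, 1.2]
width: 0.0851
gripper_force: 0.0
clock: 9.3
position: [0.5539, 0.3096, 0.2917]
ee_rot: [0.0, 0.661, 0.75, 0.001]
contact_force: [1.6, -0.3, 1.4]
width: 0.0853
gripper_force: 0.0
```

View pics/g4.png

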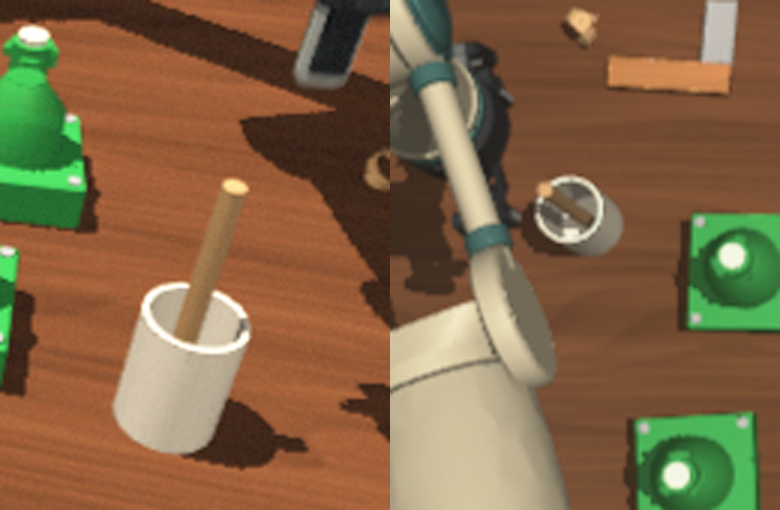

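The rod stands in the upright pot, leaning on the rim (its upper end at top crop pixel (545,190)). Now on to the cap.

```bash

python3 -m inch '[{"claw":1,"travel":[0,-0.1,0],"turn":0},{"claw":1,"travel":[-0.05,-0.33,0],"turn":0.028},{"claw":1,"travel":[-0.1,-0.56,0],"turn":0.028},{"claw":1,"travel":[-0.12,-0.78,0],"turn":0.028},{"claw":1,"travel":[-0.12,-0.9,0],"turn":0.028}]'
python3 -m inch '[{"claw":1,"travel":[-0.04,-0.2,0],"turn":0},{"claw":1,"travel":[-0.08,-0.4,0],"turn":0},{"claw":1,"travel":[-0.122,-0.65,0],"turn":0},{"claw":1,"travel":[-0.122,-0.77,0],"turn":0},{"claw":1,"travel":[-0.122,-0.77,0],"turn":0}]'
python3 -m inch '[{"claw":1,"travel":[0,0,-0.15],"turn":0},{"claw":1,"travel":[0,0,-0.3],"turn":0},{"claw":1,"travel":[0,0,-0.4],"turn":0},{"claw":1,"travel":[0,0,-0.4],"turn":0},{"claw":1,"travel":[0,0,-0.4],"turn":0}]'
python3 - <<'E'
from h import *
s=imaging.get_image("scene")[...,::-1];t=imaging.get_image("top")[...,::-1]
cv2.imwrite("pics/g5.png",np.hstack([crop(s,185,80,130,170,3),crop(t,195,110,130,170,3)]))
print({k:np.round(v,4) for k,v in get_state().items()})
E
```

```text
clock: 9.9
position: [0.5274, 0.1255, 0.2878]
ee_rot: [-0.001, 0.628, 0.778, -0.002]
contact_force: [-1.1, 0.7, -0.2]
width: 0.0857
gripper_force: 0.0
clock: 10.4
position: [0.5037, -0.0282, 0.2878]
ee_rot: [-0.001, 0.63, 0.777, -0.002]
contact_force: [0.5, 0.6, -0.9]
width: 0.0856
gripper_force: 0.0
clock: 10.9
position: [0.5048, -0.0241, 0.2089]
ee_rot: [-0.001, 0.627, 0.779, -0.0]
contact_force: [0.0, 0.0, 0.1]
width: 0.0855
gripper_force: 0.0
{'clock': np.float64(11.0), 'qpos': array([-1.8570e-01,  1.9920e-01,  1.7139e+00,  1.0000e-04,  1.2266e+00,
       -3.9990e-01]), 'qd': array([-0.001 , -0.0076, -0.0078, -0.0004, -0.0009, -0.0002]), 'effort': array([-1.07000e-02, -3.49851e+01, -2.27162e+01,  4.00000e-04,
        2.94000e-02,  2.00000e-04]), 'position': array([ 0.5059, -0.0244,  0.2103]), 'ee_rot': array([9.000e-04, 6.275e-01, 7.786e-01, 5.000e-04]), 'contact_force': array([-1.068 , -0.3554,  0.0244]), 'moment': array([ 0.0164, -0.0402, -0.0335]), 'gripper_force': np.float64(0.0), 'width': np.float64(0.0853)}
```

View pics/g5.png

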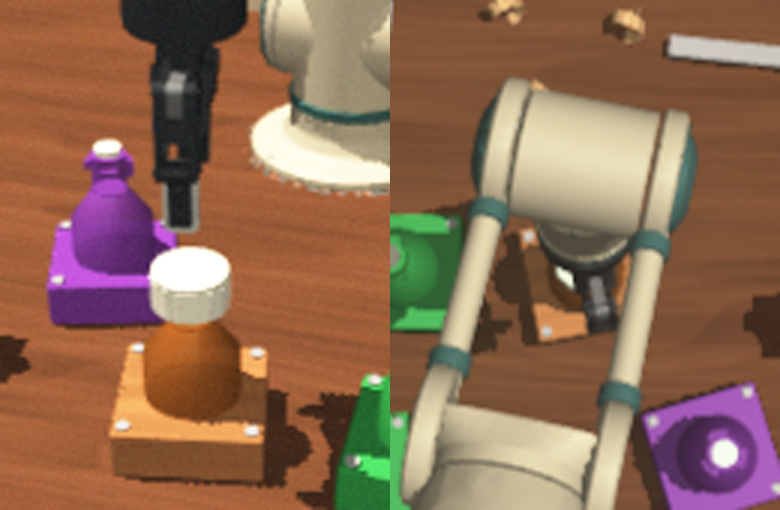

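The open gripper is centred above the white cap (scene crop (190,270)), with its yaw in line with the block. Now I lower it and grip.

```bash

python3 -m inch '[{"claw":1,"travel":[0,0,-0.15],"turn":0},{"claw":1,"travel":[0,0,-0.28],"turn":0},{"claw":1,"travel":[0,0,-0.36],"turn":0},{"claw":1,"travel":[0,0,-0.41],"turn":0},{"claw":1,"travel":[0,0,-0.41],"turn":0}]'
python3 -m inch '[{"claw":-1,"travel":[0,0,0],"turn":0},{"claw":-1,"travel":[0,0,0],"turn":0},{"claw":-1,"travel":[0,0,0],"turn":0},{"claw":-1,"travel":[0,0,0],"turn":0},{"claw":-1,"travel":[0,0,0],"turn":0}]' 70
python3 -m inch '[{"claw":-1,"travel":[0,0,0],"turn":0},{"claw":-1,"travel":[0,0,0],"turn":0}]'
python3 -m inch '[{"claw":-1,"travel":[0,0,-0.01],"turn":0},{"claw":-1,"travel":[0,0,-0.02],"turn":0},{"claw":-1,"travel":[0,0,-0.025],"turn":0},{"claw":-1,"travel":[0,0,-0.025],"turn":0}]'
```

```text
clock: 11.5
position: [0.5051, -0.0244, 0.127]
ee_rot: [-0.0, 0.628, 0.779, -0.0]
contact_force: [0.1, 0.1, 0.0]
width: 0.085
gripper_force: 0.0
clock: 12.0
position: [0.5063, -0.0247, 0.1288]
ee_rot: [0.001, 0.628, 0.779, 0.001]
contact_force: [-0.8, 0.1, 5.9]
width: 0.0529
gripper_force: 72.5
clock: 12.2
position: [0.5063, -0.0247, 0.1288]
ee_rot: [0.001, 0.628, 0.779, 0.001]
contact_force: [-0.2, 0.6, 6.4]
width: 0.0533
gripper_force: 72.5
clock: 12.6
position: [0.5063, -0.0247, 0.1241]
ee_rot: [0.001, 0.628, 0.779, 0.001]
contact_force: [-0.6, -0.2, 10.1]
width: 0.053
gripper_force: 72.8
```

```bash

python3 -m inch '[{"claw":-1,"travel":[0,0,0],"turn":0.03},{"claw":-1,"travel":[0,0,0],"turn":0.06},{"claw":-1,"travel":[0,0,0],"turn":0.1},{"claw":-1,"travel":[0,0,0],"turn":0.13},{"claw":-1,"travel":[0,0,0],"turn":0.16}]'
python3 -c "from rig import get_state as g;print(g()['moment'])"
python3 -m inch '[{"claw":-1,"travel":[0,0,0],"turn":0.04},{"claw":-1,"travel":[0,0,0],"turn":0.08},{"claw":-1,"travel":[0,0,0],"turn":0.12},{"claw":-1,"travel":[0,0,0],"turn":0.16},{"claw":-1,"travel":[0,0,0],"turn":0.18}]'
python3 -m inch '[{"claw":-1,"travel":[0,0,0],"turn":0},{"claw":-1,"travel":[0,0,0],"turn":0}]'
python3 -c "from rig import get_state as g;print(g()['moment'])"
python3 -m inch '[{"claw":-1,"travel":[0,0,0.02],"turn":0},{"claw":-1,"travel":[0,0,0.04],"turn":0},{"claw":-1,"travel":[0,0,0.06],"turn":0},{"claw":-1,"travel":[0,0,0.06],"turn":0}]'
```

```text
clock: 13.1
position: [0.5071, -0.0247, 0.1245]
ee_rot: [0.003, 0.413, 0.911, 0.001]
contact_force: [-0.2, 0.5, 8.1]
width: 0.0529
gripper_force: 73.0
[ 0.11400552  0.01439929 -0.05355648]
clock: 13.6
position: [0.5073, -0.0247, 0.1245]
ee_rot: [0.003, 0.142, 0.99, 0.0]
contact_force: [1.8, 0.8, 9.4]
width: 0.0531
gripper_force: 73.0
clock: 13.8
position: [0.5073, -0.0247, 0.1245]
ee_rot: [0.003, 0.144, 0.99, 0.0]
contact_force: [-0.0, 1.8, 9.3]
width: 0.0528
gripper_force: 73.0
[ 0.13651068 -0.04951292  0.06356908]
clock: 14.2
position: [0.5059, -0.0244, 0.1349]
ee_rot: [0.001, 0.144, 0.99, 0.0]
contact_force: [2.3, 1.6, 0.3]
width: 0.0527
gripper_force: 73.4
```

```bash

python3 -m inch '[{"claw":-1,"travel":[0,0,0.05],"turn":0},{"claw":-1,"travel":[0,0,0.1],"turn":0},{"claw":-1,"travel":[0,0,0.17],"turn":0},{"claw":-1,"travel":[0,0,0.24],"turn":0},{"claw":-1,"travel":[-0.003,0,0.27],"turn":0}]'
python3 -m inch '[{"claw":-1,"travel":[0,0,0],"turn":0},{"claw":-1,"travel":[0,0,0],"turn":0},{"claw":-1,"travel":[0,0,0],"turn":0}]'
python3 - <<'E'
from h import *
s=imaging.get_image("scene")[...,::-1]
cv2.imwrite("pics/g6.png",np.hstack([crop(s,185,80,130,190,3),crop(s,350,120,130,190,3)]))
E
```

```text
clock: 14.7
position: [0.5047, -0.0247, 0.1899]
ee_rot: [0.001, 0.144, 0.99, -0.0]
contact_force: [-0.3, -0.1, -0.3]
width: 0.0529
gripper_force: 74.5
clock: 15.0
position: [0.5039, -0.0244, 0.1876]
ee_rot: [-0.001, 0.144, 0.99, 0.0]
contact_force: [0.2, 0.1, -0.1]
width: 0.0526
gripper_force: 74.5
```

View pics/g6.png

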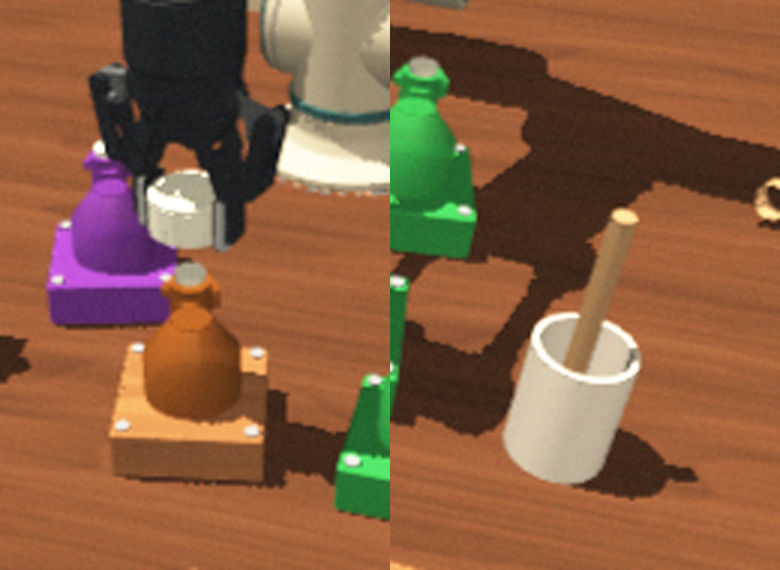

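The cap is held above the open neck (scene crop (190,275)), level, and the rod still stands in the upright pot.

```bash
python3 -c "from rig import ticket;print(ticket.sign_off())"
```

```text
the job is handed in; nothing more can be done
None
```

I handed the job in at about 15 s: the rod stands in the upright pot, leaning on its rim, and the gripper holds the cap level about 4 cm above the open bottle (no verdict came back).

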